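# Prop open the dust hood of a form tester

### The job

Raise the blue dust hood of the form tester all the way by its black handle, then swing the prop rod up by its red sleeve until its ball stands where the hood's socket will come down. Then let the hood down gently, not dropping it, until the ball is seated in the yellow socket and the hood rests on the rod by itself; leave the things round about where they are.

Things in the scene. Friction and masses are not known exactly. Their poses are not given: they have to be found in the camera images.
- tester: Fixed bench form tester: grey bed 190 (x) x 255 (y, from -115 to +140) x 35 mm high, with a turntable and small gauge head up to z 85. Origin on the granite. x axis parallel to the hood's hinge, y axis horizontal from the handle's side to the hinge's side. In its frame the hinge line is at y +120, z 50 mm; the rod's pivot at x +135, y -65, z 38 mm.
- hood (a joint): Angle of the blue sheet-metal hood, 180 mm wide (x), 220 mm from hinge to front, top 45 mm above the hinge plane, 0.8 kg. 0 = shut, level; grows as the front edge (tester -y) rises; stop, fully open, at 1.134 rad. Lifting takes about 5 N at the handle. Hinge friction holds it still above about 1.05 rad; lower down it falls by itself. Seated on the rod it stands at 0.70 rad.
- hood_hinge (a point): Middle of the hood's hinge line, 50 mm above the granite. The open hood leans over the rod's sleeve, so an upright gripper has no room there: lean it 25 to 45 degrees, its body towards the handle's side (tester -y).
- hood_knob (a point): Centre of the hood's black handle: round bar 30 mm long along tester x, 22 mm in diameter, on a flat stem 35 mm in front of the hood's front face. It is 255 mm from the hinge line and 12 mm to the outer (upper, when shut) side of the hinge plane. Gripped on its two flat ends (jaws closing along tester x) it can turn between the jaws as the hood swings.
- hood_socket (a point): Where the centre of the rod's ball lies when seated, in the yellow ear on the hood's +x side: 125 mm from the hinge line, 6 mm to the outer side of the hinge plane, tester x +135 mm. The socket is a 90 degree V groove along x in the ear's under side, 34 mm wide at the mouth; it catches a ball up to about 12 mm before or behind. The ear is flat beside it.
- rod (a joint): Angle of the steel prop rod, which turns about an axis along tester x in the plane tester x = +135 mm. 0 = level, pointing to tester +y; grows as the tip rises; range -0.18 to 1.4 rad. It starts about level, below the ear. The stiff pivot holds it where it is left (1 N at the sleeve moves it). Seated it stands at 0.805 rad; leave it within 0.08 rad of that for the socket to catch it.
- rod_pivot (a point): Centre of the rod's pivot, 38 mm above the granite, in a dark steel yoke whose two upright cheeks (30 mm apart over their outsides) reach from 25 mm behind the pivot to 45 mm along the rod, up to z 46 mm.
- rod_grip (a point): Middle of the red sleeve on the rod: 14 mm in diameter, 45 mm long, 92.5 mm from the pivot. There are 33 mm of free space between it and the bed's side; jaws closing along tester x take it, and it can turn between them.
- rod_tip (a point): Centre of the rod's ball end, 16 mm in diameter, 134 mm from the pivot.
- height_gauge: Fixed height gauge with a steel column and knurled knob: base 100 x 85 mm, 345 mm tall. Origin on the granite below the base's middle. Keep clear.
- clamp: Loose polished toolmaker's clamp lying flat, 85 x 90 x 14 mm, origin under its middle. Leave alone.
- square: Loose white ceramic square standing up, foot 90 x 22 mm, blade 100 mm tall at its -x end, origin under the middle of its foot. Leave alone.
- guide_post: Loose bronze guide post standing up, flange 44 mm across, 85 mm tall, origin under its middle. Leave alone.
- shim_block: Loose blued steel block 55 x 40 x 25 mm, origin under its middle. Leave alone.

How it is judged:
By the outcome, as a careful person would: the job done as asked, in the order asked, and still so for the second after the job is handed in, with the robot touching nothing.
It also fails if it takes over 72 s, if anything falls off the work surface, if the arm or the gripper's body presses on something with over 40 N, if the wrist force passes 120 N, or if a joint passes its speed limit or range.

### The arm

A 7-joint arm with a two-finger parallel gripper is mounted at the origin on the work surface. World frame = base frame: x ahead of the robot, y to its left, z up, the work surface at z = 0. Lengths are in m, angles in rad, forces in N, time in s.
With the tool pointing down it reaches from about 0.4 to 0.85 m from the base axis. Payload 10.4 kg.
Tool frame: the origin (TCP) lies at the very end of the fingers, on their centre line; the grasp point (between the pads) lies 19 mm behind it; x points along the fingers, y is the direction in which the jaws open and shut, and the axes are right-handed (so a half turn about x gives the same grasp; the last joint's range is limited). The gripper opens to 85 mm and grips with 20 to 120 N. Pads are 22 mm wide; open, the fingers measure 114 mm over their backs; the gripper's body (76 mm by 85 mm) begins 54 mm behind the grasp point. The pads swing forward as they close: fully open they stand 13 mm farther back than shut.
Start: joints at [1.141, 0.332, -0.065, 1.46, 0.022, 1.35, -0.088], TCP at [0.247, -0.574, 0.231] pointing down, gripper open.
Joint ranges: [-2.6, 2.6], [-0.5, 2.12], [-1.47, 1.34], [0.16, 2.42], [-1.27, 4.41], [0.06, 2.06], [-2.6, 2.6]. Speed limits (rad/s): [2.22, 2.22, 2.79, 2.79, 3.14, 3.14, 3.14].

### API

Orientations are given as a unit quaternion [x, y, z, w].
In Python, from workcell import monitor, camera, ticket, regions_of gives the robot as it stands.
- The arm moves only by the tool step_arm, never from a script. Its argument "increments" is a list of rows, each a list of 5 numbers: the finger opening in m, from 0 to 0.0854, then the shift along the world's x, y, z in m, then the turn about the world's z in rad. A call has 1 to 12 rows; each row shifts and turns the commanded pose from where the row before left it; what a row does not reach is not made up. A row lasts 1/12 s, in which the tool goes at most 41.7 mm and 7.16 degrees, less where a joint would pass 70% of its speed; a pose out of reach is approached as far as the arm can. A call with a gripper value outside its range is refused whole. The fingers move at their own pace and stop on an object; "force" is the grip in N (left out, the last holds). Time passes only in rows, so rows that do not move let the fingers close. It gives the time, the measured TCP pose, the force and the opening at its end, in the units of the state.
- monitor.get_obs(): the state, without advancing time (a new reading comes with each control period).
- camera(name): name is "scene" or "top" or "wrist"; returns a dict with "color" (480x640x3 uint8, red, green, blue), "range_z" (480x640 float32, m along the optical axis (not along the pixel's ray), 0 where there is no reading), "fx", "fy", "cx", "cy" (pixels), "cam_to_world" (4x4, takes a point from camera to world coordinates). Camera axes: x right, y up, looking along -z (the intrinsics and any distortion apply to the point x, -y, -z); pixel columns grow to the right and rows downward; lengths in m; the calibration is good to about 2 mm. A picture is of the moment at which its call begins.
- ticket.hand_in(): hands the job in, once; it reports no verdict.
Trained networks look in a picture, given as the dict that the camera call returned (one of the last four; its "shot" number tells which), for a name from the list of things; names that differ only in an ending like _2 or _b are one class to them, and where a whole thing is asked for, a point or a joint stands for the part that bears it (a point fixed in the world has none). Each returns a list of dicts, best first, with "p" (0 to 1); they miss things now and then, are a little off and sometimes report something else, mostly with a low value. They report only what shows in the picture. A call takes as long as a camera call.
- regions_of(picture, query): "region" (480x640 bool, what is visible of it) and "centre" ([row, column] in pixels, amid what is visible of it).
The state is a dict: "clock": time; "joint_pos": joint angles; "joint_velocities": joint speeds; "tau": joint torques, N m; "position": TCP position; "ee_rot": TCP orientation; "ft_force": force on the tool from outside, world axes, zero at the start; "torque": the same for the moment, N m; "grip_width": opening from 0.0 (shut) to 1.0 (fully open).
Only numpy, scipy, OpenCV 4.12 (cv2) and the standard library are available. Lean on these libraries where they do the work, as an engineer would, in place of code of your own. Each camera call takes 0.05 s, during which the arm holds its last target. There are 200 camera calls.

## Working session

There is one attempt and no reset: what is moved stays moved. The work goes in short steps, Python scripts to look and compute and a tool call to move; the robot and the scene stay as the last step left them, time stands still between calls to the robot, and variables do not carry over. Pictures are saved under pics/ and viewed, about 8 in all and at most 12, crops included, and the job is handed in when it is done.

Besides the shell and the picture viewer there is one more tool, called after "Call:" as name(argument=value, ...) on one line, values as JSON. step_arm: Moves the arm, as the interface text tells. Its arguments: {"type":"object","properties":{"increments":{"type":"array"},"force":{"type":"number"}},"required":["increments"]}

```bash
mkdir -p pics; cat > h.py <<'E'
import numpy as np, cv2
from workcell import monitor, camera, ticket, regions_of
def world(p, rc):
    r,c=np.asarray(rc,float).T
    z=p["range_z"][r.astype(int),c.astype(int)]
    P=np.stack([(c-p["cx"])/p["fx"]*z,-(r-p["cy"])/p["fy"]*z,-z,np.ones_like(z)])
    return (p["cam_to_world"]@P).T[:,:3][z>0]
def cloud(p,q):
    R=regions_of(p,q)
    if not R: return None
    r=R[0]; return r["p"],r["centre"],world(p,np.argwhere(r["region"]))
def save(p,n): cv2.imwrite(f"pics/{n}.png",p["color"][:,:,::-1])
E
python3 - <<'E'
from h import *
np.set_printoptions(precision=4,suppress=True)
o=monitor.get_obs(); print({k:np.round(v,4) for k,v in o.items()})
ims=[]
for n in("scene","top"):
    p=camera(n); ims.append(p["color"]); print(n,p["cam_to_world"][:3,3])
    for q in("tester","hood","hood_knob","hood_socket","rod","rod_grip","rod_tip","rod_pivot","height_gauge","clamp","square","guide_post","shim_block"):
        c=cloud(p,q)
        if c and len(c[2]): print(q,round(c[0],2),np.round(c[1]),len(c[2]),np.median(c[2],0),np.percentile(c[2],2,0),np.percentile(c[2],98,0))
im=np.hstack(ims); cv2.imwrite("pics/a.png",ims[0][:,:,::-1]); cv2.imwrite("pics/b.png",ims[1][:,:,::-1])
E
```

```text
{'clock': np.float64(0.0), 'joint_pos': array([ 1.1414,  0.3329, -0.0647,  1.461 ,  0.0216,  1.3499, -0.0885]), 'joint_velocities': array([ 0.0015, -0.0011,  0.0007, -0.0001, -0.0031,  0.0007,  0.0008]), 'tau': array([ -0.0001, -62.5435,   0.0494, -39.1614,   0.0163,   0.0098,
        -0.    ]), 'position': array([ 0.2471, -0.5736,  0.2305]), 'ee_rot': array([-0.6924, -0.1433,  0.6927, -0.1423]), 'ft_force': array([ 0.1548, -0.0885, -0.1207]), 'torque': array([ 0.018 , -0.0243,  0.0133]), 'grip_width': np.float64(0.9986)}
scene [1.3432 0.1255 0.5894]
tester 0.83 [235. 371.] 12121 [0.5848 0.082  0.0819] [ 0.4306 -0.0485  0.0139] [0.6625 0.2108 0.0949]
hood 0.86 [230. 370.] 9718 [0.5776 0.0768 0.0923] [ 0.4312 -0.0409  0.0505] [0.6621 0.1968 0.095 ]
hood_knob 0.77 [229. 366.] 9857 [0.5776 0.0768 0.0922] [ 0.4302 -0.0446  0.0494] [0.6622 0.1972 0.095 ]
hood_socket 0.66 [228. 370.] 9796 [0.5775 0.0769 0.0923] [ 0.4302 -0.0426  0.0501] [0.6622 0.1971 0.095 ]
rod 0.51 [278. 352.] 268 [0.6557 0.0613 0.0351] [ 0.6237  0.0145 -0.0008] [0.6722 0.1094 0.0466]
rod_grip 0.65 [234. 188.] 557 [ 0.5
[... 1071 characters left out ...]
78 0.0744 0.0949] [ 0.4216 -0.0319  0.0522] [0.6546 0.1952 0.0999]
hood_socket 0.66 [238. 293.] 8057 [0.5283 0.0728 0.0948] [ 0.4208 -0.0383  0.0518] [0.6566 0.1954 0.0998]
height_gauge 0.57 [194. 495.] 2574 [ 0.6249 -0.4198  0.0611] [ 0.5649 -0.4844  0.0002] [ 0.6669 -0.385   0.3456]
clamp 0.7 [239. 431.] 574 [ 0.5498 -0.3013  0.0121] [ 0.5027 -0.3424 -0.0024] [ 0.5913 -0.2599  0.0187]
square 0.82 [222. 162.] 438 [0.5845 0.4013 0.0248] [0.5588 0.3844 0.0012] [0.6433 0.4334 0.1026]
guide_post 0.77 [297. 446.] 278 [ 0.3851 -0.3201  0.043 ] [ 0.365  -0.3404  0.0029] [ 0.4046 -0.3073  0.0883]
shim_block 0.59 [295. 173.] 428 [0.4    0.3789 0.0245] [ 0.3718  0.3573 -0.0022] [0.4295 0.4083 0.0302]
```

View pics/a.png

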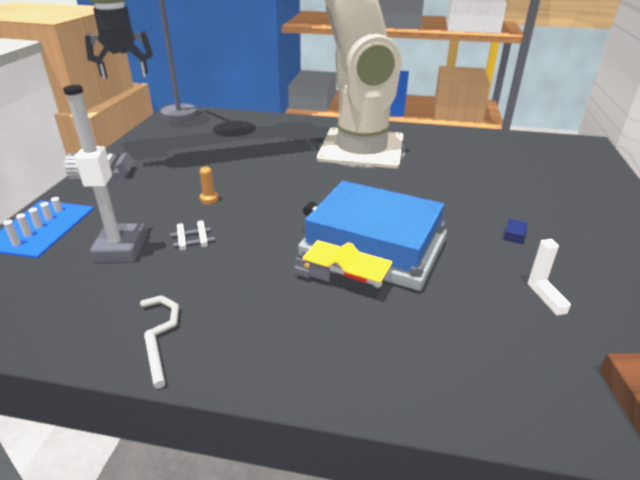

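View pics/b.png

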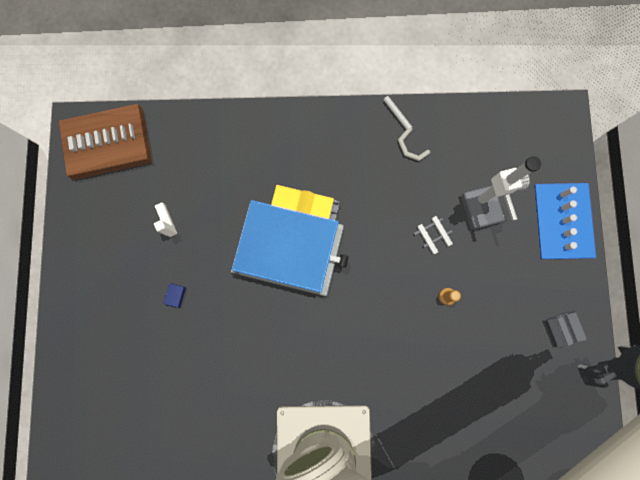

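```bash
cat >> h.py <<'E'
def fit(name):
    p=camera(name); hsv=cv2.cvtColor(p["color"],cv2.COLOR_RGB2HSV)
    R=regions_of(p,"tester")[0]["region"]
    m=R&(hsv[...,0]>95)&(hsv[...,0]<125)&(hsv[...,1]>120)
    W=world(p,np.argwhere(m)); T=W[abs(W[:,2]-.095)<.006]
    (c,s,a)=cv2.minAreaRect((T[:,:2]*1000).astype(np.float32))
    y=regions_of(p,"tester")[0]["region"]&(hsv[...,0]>22)&(hsv[...,0]<34)&(hsv[...,1]>150)
    return c,s,a,np.median(T[:,2]),world(p,np.argwhere(y)),p
E
python3 - <<'E'
from h import *
from scipy.spatial.transform import Rotation as R
np.set_printoptions(precision=4,suppress=True)
print(R.from_quat(monitor.get_obs()["ee_rot"]).as_matrix())
for n in("scene","top"):
    c,s,a,z,Y,p=fit(n); print(n,c,s,a,z,len(Y),np.median(Y,0),Y.min(0),Y.max(0))
    g=p["color"]
    th=np.deg2rad(-15)
c=cv2.resize(g[180:310,220:360],None,fx=5,fy=4.5,interpolation=cv2.INTER_CUBIC); cv2.imwrite("pics/c.png",c[:,:,::-1])
k=world(p,[(260,343),(261,345),(262,344),(259,345)]);print(k)
E
```

```text
[[ 0.0001  0.3957 -0.9184]
 [-0.     -0.9184 -0.3957]
 [-1.      0.     -0.0001]]
scene (516.6173095703125, 83.37716674804688) (227.9740753173828, 185.19444274902344) 74.97540283203125 0.09334304644071556 1668 [0.6352 0.0491 0.0529] [ 0.5838 -0.0434  0.0316] [0.6799 0.1228 0.07  ]
top (516.3074340820312, 84.6865005493164) (224.7119903564453, 180.2510986328125) 75.11325073242188 0.09548229179374124 1181 [0.6342 0.0424 0.0552] [ 0.5913 -0.0345  0.0263] [0.6765 0.1214 0.0753]
[[ 0.4782 -0.0582  0.0699]
 [ 0.4757 -0.0632  0.0687]
 [ 0.4728 -0.0605  0.0736]
 [ 0.4802 -0.0631  0.0741]]
```

View pics/c.png

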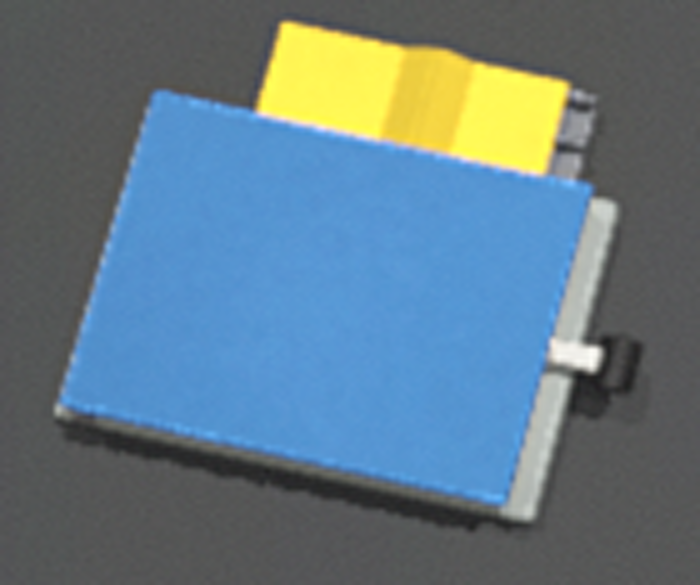

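```bash
python3 - <<'E'
from h import *
from scipy.spatial.transform import Rotation as R
np.set_printoptions(precision=4,suppress=True)
o=monitor.get_obs();M=R.from_quat(o["ee_rot"]).as_matrix()
p=camera("wrist"); T=p["cam_to_world"]
print("cam in tool",M.T@(T[:3,3]-o["position"]), M.T@T[:3,:3])
E
```

```text
cam in tool [-0.1429  0.0004 -0.0832] [[-0.0004  0.3174 -0.9483]
 [ 1.      0.0004 -0.0003]
 [ 0.0002 -0.9483 -0.3174]]
```

Call:
step_arm(increments=[[0.06,0.0128,0.0288,0,0.05],[0.06,0.0128,0.0288,0,0.05],[0.06,0.0128,0.0288,0,0.05],[0.06,0.0128,0.0288,0,0.05],[0.06,0.0128,0.0288,0,0.05],[0.06,0.0128,0.0288,0,0.05],[0.06,0.0128,0.0288,0,0.05],[0.06,0.0128,0.0288,0,0.05],[0.06,0.0128,0.0288,0,0.05]])

```text
clock: 2.5
position: [0.3629, -0.3134, 0.2315]
ee_rot: [0.643, 0.294, -0.643, 0.295]
ft_force: [0.9, -0.8, 0.1]
grip_width: 0.704
```

Call:
step_arm(increments=[[0.06,0.0128,0.0288,0,0.05],[0.06,0.0128,0.0288,0,0.05],[0.06,0.0128,0.0288,0,0.05],[0.06,0.0128,0.0288,0,0.05],[0.06,0.0128,0.0288,0,0.05],[0.06,0.0128,0.0288,0,0.05],[0.06,0.0128,0.0288,0,0.05],[0.06,0.0128,0.0288,0,0.05],[0.06,0.0128,0.0288,0,0.05],[0.06,0,0,0,0]])

```text
clock: 3.33
position: [0.4794, -0.0492, 0.2318]
ee_rot: [0.56, 0.433, -0.558, 0.433]
ft_force: [-1.1, -0.1, 0.5]
grip_width: 0.701
```

```bash
python3 - <<'E'
from h import *
np.set_printoptions(precision=4,suppress=True)
o=monitor.get_obs();print(o["joint_pos"],o["position"],o["grip_width"],o["ft_force"])
p=camera("wrist");save(p,"d")
c=cloud(p,"hood_knob");print(c and (c[0],c[1]))
g=p["color"].astype(int);W=world(p,np.argwhere(p["range_z"]>0));col=g[p["range_z"]>0]
T=np.array([.5135,.075]);X=np.array([.966,-.2588]);Y=np.array([.2588,.966])
t=np.c_[(W[:,:2]-T)@X,(W[:,:2]-T)@Y,W[:,2]]
k=(abs(t[:,0])<.03)&(t[:,1]>-.16)&(t[:,1]<-.118)&(t[:,2]>.045)&(col.max(1)<70)
print(k.sum(),np.median(t[k],0),np.percentile(t[k],3,0),np.percentile(t[k],97,0))
E
```

```text
[ 0.6069  0.0513 -0.6098  1.7987  0.0285  1.2993 -0.2632] [ 0.4794 -0.0492  0.2318] 0.7009357051502892 [-1.1427 -0.1044  0.5245]
(0.76, [88.4, 339.8])
4254 [-0.0089 -0.1192  0.305 ] [-0.0297 -0.1421  0.0688] [ 0.0147 -0.118   0.3149]
```

View pics/d.png

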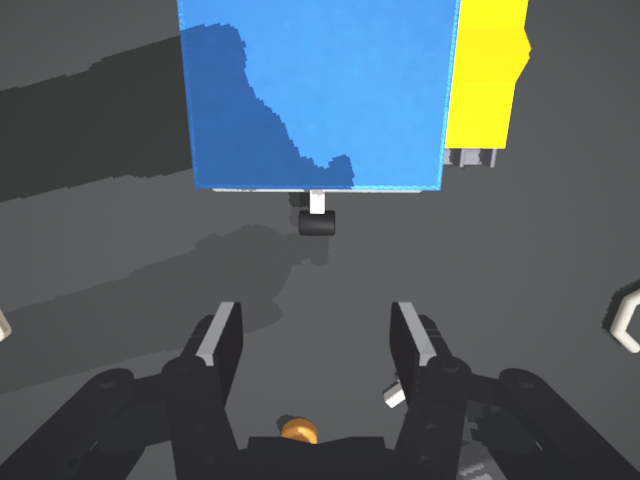

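```bash
python3 - <<'E'
from h import *
np.set_printoptions(precision=4,suppress=True)
p=camera("wrist")
g=p["color"].astype(int);z=p["range_z"]
m=np.zeros(z.shape,bool);m[208:238,295:340]=1
W=world(p,np.argwhere(m&(z>0)&(g.max(2)<60)));W=W[W[:,2]>.045]
T=np.array([.5135,.075]);X=np.array([.966,-.2588]);Y=np.array([.2588,.966])
t=np.c_[(W[:,:2]-T)@X,(W[:,:2]-T)@Y,W[:,2]]
print(len(t),t.mean(0),t.min(0),t.max(0), W.mean(0))
hsv=cv2.cvtColor(p["color"],cv2.COLOR_RGB2HSV)
b=(hsv[...,0]>95)&(hsv[...,0]<125)&(hsv[...,1]>120); b[250:]=0
H=world(p,np.argwhere(b));H=H[abs(H[:,2]-.095)<.006]
t=np.c_[(H[:,:2]-T)@X,(H[:,:2]-T)@Y,H[:,2]]
print(np.percentile(t,[.5,99.5],axis=0),np.median(t,0))
xs=np.arange(-.07,.075,.01);f=[t[abs(t[:,0]-x)<.005,1].min() for x in xs];print(np.polyfit(xs,f,1),cv2.minAreaRect((H[:,:2]*1000).astype(np.float32)))
E
```

```text
280 [ 0.0013 -0.1352  0.0706] [-0.013  -0.1458  0.0666] [ 0.0157 -0.1281  0.0737] [ 0.4798 -0.056   0.0706]
[[-0.0877 -0.101   0.0936]
 [ 0.0901  0.0129  0.0973]] [ 0.0008 -0.0382  0.0955]
[ 0.0044 -0.1016] ((503.2664489746094, 31.946632385253906), (115.7173080444336, 180.55645751953125), 75.01229858398438)
```

Call:
step_arm(increments=[[0.06,0,-0.0035,-0.02,0],[0.06,0.0005,-0.0035,-0.02,0],[0.06,0,0,-0.025,0],[0.06,0,0,-0.025,0],[0.06,0,0,-0.025,0],[0.06,0,0,-0.025,0],[0.06,0,0,-0.025,0],[0.06,0,0,-0.014,0],[0.06,0,0,-0.009,0],[0.06,0,0,0,0]])

```text
clock: 4.32
position: [0.4768, -0.0637, 0.0418]
ee_rot: [-0.561, -0.43, 0.563, -0.429]
ft_force: [-0.9, 0.2, -0.7]
grip_width: 0.708
```

Call:
step_arm(increments=[[0.02,0,0,0,0],[0.02,0,0,0,0],[0.02,0,0,0,0],[0.02,0,0,0,0],[0.02,0,0,0,0],[0.02,0,0,0,0]], force=60)

```text
clock: 4.82
position: [0.4769, -0.0626, 0.0445]
ee_rot: [-0.561, -0.43, 0.562, -0.43]
ft_force: [-13.1, 2.3, 14.6]
grip_width: 0.337
```

```bash
cat >> h.py <<'E'
Yt=np.array([.2588,.966]);Xt=np.array([.966,-.2588]);T0=np.array([.5144,.0738])
def arc(f0,f1,n,R=255,o=12,rev=1):
    f=np.linspace(f0,f1,n+1)
    y=-R*np.cos(f)+o*np.sin(f); z=R*np.sin(f)+o*np.cos(f)
    d=np.diff(y)/1000; return np.round(np.c_[d*Yt[0],d*Yt[1],np.diff(z)/1000],4).tolist()
E
python3 - <<'E'
from h import *
print(arc(0,1.135,24))
E
```

```text
[[0.0002, 0.0008, 0.012], [0.0004, 0.0014, 0.012], [0.0005, 0.0019, 0.0119], [0.0007, 0.0025, 0.0118], [0.0008, 0.003, 0.0117], [0.0009, 0.0035, 0.0115], [0.0011, 0.004, 0.0113], [0.0012, 0.0046, 0.0111], [0.0014, 0.0051, 0.0109], [0.0015, 0.0056, 0.0106], [0.0016, 0.006, 0.0103], [0.0017, 0.0065, 0.01], [0.0019, 0.0069, 0.0097], [0.002, 0.0074, 0.0093], [0.0021, 0.0078, 0.009], [0.0022, 0.0082, 0.0086], [0.0023, 0.0086, 0.0082], [0.0024, 0.0089, 0.0077], [0.0025, 0.0093, 0.0073], [0.0026, 0.0096, 0.0068], [0.0027, 0.0099, 0.0064], [0.0027, 0.0102, 0.0059], [0.0028, 0.0105, 0.0054], [0.0029, 0.0107, 0.0048]]
```

Call:
step_arm(increments=[[0.05,0,0,0,0],[0.05,0,0,0,0],[0.05,0,0,0,0],[0.05,0.001,0.0065,0,0],[0.05,0,0,0,0],[0.05,0,0,0,0]])

```text
clock: 5.32
position: [0.4795, -0.0555, 0.0435]
ee_rot: [0.561, 0.43, -0.561, 0.43]
ft_force: [-1.0, -0.3, 0.4]
grip_width: 0.585
```

Call:
step_arm(increments=[[0.02,0,0,0,0],[0.02,0,0,0,0],[0.02,0,0,0,0],[0.02,0,0,0,0],[0.02,0,0,0,0]], force=60)

```text
clock: 5.73
position: [0.4786, -0.056, 0.0435]
ee_rot: [-0.561, -0.43, 0.562, -0.43]
ft_force: [-5.5, 2.0, 8.6]
grip_width: 0.343
```

Call:
step_arm(increments=[[0.02,0.0002,0.0008,0.012,0],[0.02,0.0004,0.0014,0.012,0],[0.02,0.0005,0.0019,0.0119,0],[0.02,0.0007,0.0025,0.0118,0],[0.02,0.0008,0.003,0.0117,0],[0.02,0.0009,0.0035,0.0115,0]])

```text
clock: 6.23
position: [0.4823, -0.0422, 0.1153]
ee_rot: [-0.561, -0.43, 0.561, -0.43]
ft_force: [0.1, 5.2, -9.0]
grip_width: 0.337
```

Lifting follows with about the expected force.

Call:
step_arm(increments=[[0.02,0.0011,0.004,0.0113,0],[0.02,0.0012,0.0046,0.0111,0],[0.02,0.0014,0.0051,0.0109,0],[0.02,0.0015,0.0056,0.0106,0],[0.02,0.0016,0.006,0.0103,0],[0.02,0.0017,0.0065,0.01,0],[0.02,0.0019,0.0069,0.0097,0],[0.02,0.002,0.0074,0.0093,0],[0.02,0.0021,0.0078,0.009,0]])

```text
clock: 6.98
position: [0.4966, 0.0116, 0.207]
ee_rot: [-0.561, -0.43, 0.562, -0.43]
ft_force: [-1.8, 3.8, -11.2]
grip_width: 0.338
```

Call:
step_arm(increments=[[0.02,0.0022,0.0082,0.0086,0],[0.02,0.0023,0.0086,0.0082,0],[0.02,0.0024,0.0089,0.0077,0],[0.02,0.0025,0.0093,0.0073,0],[0.02,0.0026,0.0096,0.0068,0],[0.02,0.0027,0.0099,0.0064,0],[0.02,0.0027,0.0102,0.0059,0]])

```text
clock: 7.57
position: [0.5137, 0.0759, 0.2575]
ee_rot: [-0.561, -0.43, 0.562, -0.429]
ft_force: [-4.4, 2.9, -12.4]
grip_width: 0.337
```

Call:
step_arm(increments=[[0.02,0.0015,0.0053,0.0027,0],[0.02,0.0014,0.0053,0.0027,0],[0.02,0.0014,0.0053,0.0024,0],[0.02,0.0014,0.0053,0.0024,0],[0.02,0,0,0,0]])

```text
clock: 7.98
position: [0.5196, 0.0978, 0.268]
ee_rot: [-0.561, -0.43, 0.562, -0.43]
ft_force: [-7.0, 2.6, -6.6]
grip_width: 0.334
```

```bash
python3 - <<'E'
from h import *
np.set_printoptions(precision=4,suppress=True)
o=monitor.get_obs();print(o["joint_pos"],o["position"],o["ft_force"])
d=o["position"][:2]-T0;y=d@Yt;z=o["position"][2]+.019-.05
print("phi",np.arctan2(z,.12-y)-np.arctan2(12,255),np.hypot(z,.12-y))
p=camera("scene");save(p,"e")
E
```

```text
[ 0.3823  0.1653 -0.7254  1.6262  0.1109  1.394  -0.6192] [0.5196 0.0978 0.268 ] [-7.0299  2.5735 -6.6169]
phi 1.1408797018836407 0.2554904517712075
```

View pics/e.png

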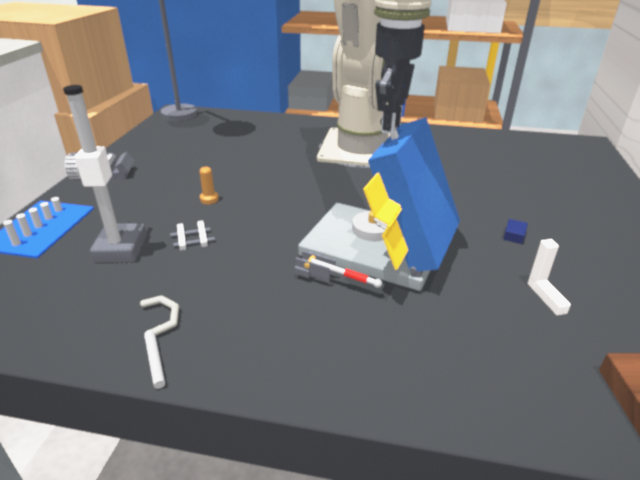

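```bash
python3 - <<'E'
from h import *
np.set_printoptions(precision=4,suppress=True)
p=camera("scene"); hsv=cv2.cvtColor(p["color"],cv2.COLOR_RGB2HSV);z=p["range_z"]
o=monitor.get_obs()["position"]
def tf(W): d=W[:,:2]-T0; return np.c_[d@Xt,d@Yt,W[:,2]]
A=np.argwhere(z>0);W=world(p,A);t=tf(W);tt=tf(o[None])[0]
for h in range(20,260,20):
    k=(abs(t[:,2]-tt[2]-h/1000)<.01)&(abs(t[:,0]-tt[0])<.13)&(abs(t[:,1]-tt[1])<.13)
    if k.sum()>5: q=t[k]-tt;print(h,k.sum(),np.percentile(q,[1,99],axis=0)[:,:2].ravel())
y=(hsv[...,0]>22)&(hsv[...,0]<34)&(hsv[...,1]>150);y[:, :355]=0;y[:150]=0;y[280:]=0;y[:,420:]=0
Yp=tf(world(p,np.argwhere(y)));print("ear",len(Yp),np.percentile(Yp,[1,50,99],axis=0))
e=np.c_[Yp[:,0],-(Yp[:,1]-.12)*np.cos(1.134)+(Yp[:,2]-.05)*np.sin(1.134),(Yp[:,1]-.12)*np.sin(1.134)+(Yp[:,2]-.05)*np.cos(1.134)]
print("ear hoodframe",np.percentile(e,[1,50,99],axis=0))
r=((hsv[...,0]<6)|(hsv[...,0]>174))&(hsv[...,1]>150);r[:250]=0;r[300:]=0;r[:,:330]=0;r[:,385:]=0
Rp=tf(world(p,np.argwhere(r)));print("sleeve",len(Rp),np.percentile(Rp,[1,50,99],axis=0))
b=np.zeros(z.shape,bool);b[277:290,373:384]=1
Bp=tf(world(p,np.argwhere(b)));Bp=Bp[Bp[:,2]>.02];print("ball",np.median(Bp,0))
E
```

```text
20 218 [-0.018  -0.0145  0.0303  0.0117]
40 212 [-0.0409 -0.0117  0.0471  0.0137]
60 318 [-0.0493 -0.0118  0.0568  0.0174]
80 381 [-0.0586 -0.0114  0.0651  0.0177]
100 510 [-0.0599 -0.0185  0.0671  0.0197]
120 309 [-0.0199 -0.0259  0.0414  0.035 ]
140 627 [-0.0021 -0.0322  0.0395  0.0375]
160 667 [-0.0005 -0.0322  0.039   0.0375]
180 598 [-0.0068 -0.0339  0.0438  0.0409]
200 827 [-0.0028 -0.0354  0.0444  0.0427]
220 101 [ 0.0077 -0.0192  0.0432  0.0399]
ear 1588 [[0.0906 0.0361 0.0893]
 [0.1249 0.0745 0.1746]
 [0.152  0.1027 0.2238]]
ear hoodframe [[ 0.0906  0.044  -0.0035]
 [ 0.1249  0.1318  0.0009]
 [ 0.152   0.1925  0.0162]]
sleeve 154 [[0.1283 0.0058 0.0306]
 [0.1386 0.0265 0.0377]
 [0.1428 0.0456 0.0416]]
ball [0.1382 0.0684 0.0357]
```

Call:
step_arm(increments=[[0.05,0,0,0,0],[0.05,0,0,0,0],[0.05,0,0,0,0],[0.05,0,0,0.01,0],[0.05,0,0,0.02,0],[0.05,0,0,0.03,0],[0.05,0,0,0,0]])

```text
clock: 8.67
position: [0.5222, 0.0974, 0.334]
ee_rot: [0.564, 0.428, -0.559, 0.431]
ft_force: [1.1, 1.0, 0.5]
grip_width: 0.582
```

Call:
step_arm(increments=[[0.085,0.0179,-0.006,0,0.1],[0.085,0.0179,-0.006,0,0.1],[0.085,0.0179,-0.006,0,0.1],[0.085,0.0179,-0.006,0,0.1],[0.085,0.0179,-0.006,0,0.1],[0.085,0.0179,-0.006,0,0.1],[0.085,0.0179,-0.006,0,0.1],[0.085,0.0179,-0.006,0,0.1],[0.085,0.0179,-0.006,0,0.1],[0.085,0.0179,-0.006,0,0.1],[0.085,0.0179,-0.006,0,0.1],[0.085,0.0179,-0.006,0,0.1]])

```text
clock: 9.67
position: [0.7363, 0.0237, 0.3285]
ee_rot: [0.22, 0.672, -0.219, 0.673]
ft_force: [0.8, 0.2, 0.2]
grip_width: 0.998
```

Call:
step_arm(increments=[[0.085,0,0,0,0.1],[0.085,0,0,0,0.1],[0.085,0,0,0,0.1],[0.085,0,0,0,0.1],[0.085,0,0,0,0.1],[0.085,0,0,0,0.1],[0.085,0,0,0,0.1],[0.085,0,0,0,0.1],[0.085,0,0,0,0.1],[0.085,0,0,0,0.1],[0.085,0,0,0,0],[0.085,0,0,0,0]])

```text
clock: 10.67
position: [0.7354, 0.0243, 0.3282]
ee_rot: [-0.127, 0.695, 0.127, 0.696]
ft_force: [0.0, 0.1, -0.4]
grip_width: 0.998
```

```bash
cat >> h.py <<'E'
from scipy.spatial.transform import Rotation as Rot
def tf(W): d=np.atleast_2d(W)[:,:2]-T0; return np.c_[d@Xt,d@Yt,np.atleast_2d(W)[:,2]]
def st():
    o=monitor.get_obs();M=Rot.from_quat(o["ee_rot"]).as_matrix()
    print("t",round(float(o["clock"]),2),"q",np.round(o["joint_pos"],3),"tester",np.round(tf(o["position"])[0],4),"yaw",np.round(np.degrees(np.arctan2(M[1,1],M[0,1])),1),"down",np.round(M[:,0],3),"F",np.round(o["ft_force"],1),"w",round(float(o["grip_width"]),2))
E
python3 - <<'E'
from h import *
st()
E
```

```text
t 10.67 q [ 0.333  0.716 -0.921  0.876  0.56   1.749  1.595] tester [0.2263 0.0094 0.3282] yaw 110.7 down [ 0.001  0.    -1.   ] F [ 0.   0.1 -0.4] w 1.0
```

Call:
step_arm(increments=[[0.085,0,0,0,0.095],[0.085,0,0,0,0.095],[0.085,0,0,0,0.095],[0.085,0,0,0,0.095],[0.085,0,0,0,0.095],[0.085,0,0,0,0.095],[0.085,0,0,0,0.095],[0.085,0,0,0,0.095],[0.085,0,0,0,0.095],[0.085,0,0,0,0.09],[0.085,0,0,0,0],[0.085,0,0,0,0]])

```text
clock: 11.67
position: [0.7352, 0.0246, 0.3278]
ee_rot: [-0.429, 0.562, 0.429, 0.562]
ft_force: [-0.2, -0.5, -0.6]
grip_width: 1.0
```

```bash
python3 - <<'E'
from h import *
st(); p=camera("scene"); save(p,"f")
for q in("hood_socket","hood"):
    c=cloud(p,q); print(q,c[0],np.percentile(tf(c[2]),[2,50,98],axis=0).round(4).tolist())
E
```

```text
t 11.67 q [ 0.376  0.758 -1.054  0.873  0.658  1.778  2.503] tester [0.226  0.0097 0.3278] yaw 164.8 down [ 0.  0. -1.] F [-0.2 -0.5 -0.6] w 1.0
hood_socket 0.69 [[-0.0807, 0.0234, 0.0668], [0.0761, 0.0893, 0.1785], [0.1493, 0.1551, 0.2686]]
hood 0.76 [[-0.0826, 0.0217, 0.065], [0.075, 0.0894, 0.1782], [0.1495, 0.1562, 0.2719]]
```

View pics/f.png

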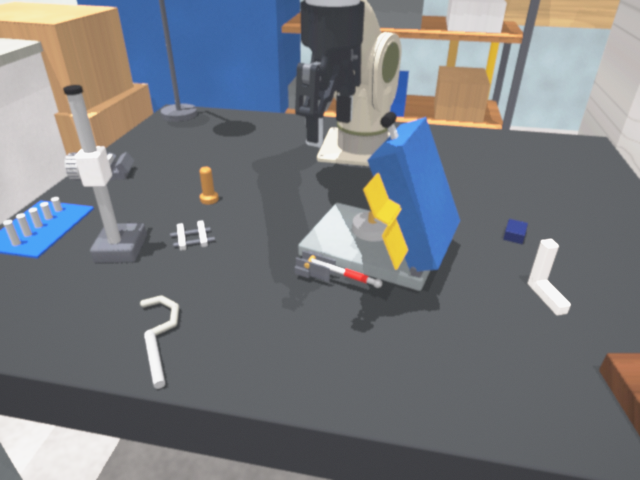

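```bash
cat > fk.py <<'E'
import numpy as np, itertools
from scipy.spatial.transform import Rotation as R
from scipy.optimize import lsq_linear
D=[([1.1414,.3329,-.0647,1.461,.0216,1.3499,-.0885],[.2471,-.5736,.2305]),
([.6069,.0513,-.6098,1.7987,.0285,1.2993,-.2632],[.4794,-.0492,.2318]),
([.3823,.1653,-.7254,1.6262,.1109,1.394,-.6192],[.5196,.0978,.268]),
([.333,.716,-.921,.876,.56,1.749,1.595],[.7354,.0243,.3282]),
([.376,.758,-1.054,.873,.658,1.778,2.503],[.7352,.0246,.3278])]
rz=lambda a:R.from_euler("z",a).as_matrix(); ry=lambda a:R.from_euler("y",a).as_matrix()
def frames(q,s):
    A=rz(s[0]*q[0])@ry(q[1]); B=A@rz(s[1]*q[2]); C=B@ry(q[3]); E=C@rz(s[2]*q[4])@ry(q[5]); return A,B,C,E
def cols(q,s):
    A,B,C,E=frames(q,s); return np.c_[[0,0,1.],A[:,2],C[:,2],E[:,2],B[:,0],C[:,0]]
def sol():
    best=None
    for s in itertools.product([-1,1],repeat=3):
        M=np.vstack([cols(q,s) for q,_ in D]);b=np.hstack([p for _,p in D])
        x,*_=np.linalg.lstsq(M,b,rcond=None);e=np.abs(M@x-b).max()
        if best is None or e<best[0]: best=(e,s,x)
    return best
def chain(q):
    e,s,x=sol();c=cols(q,s);base=x[0]*c[:,0]
    el=base+x[1]*c[:,1]; return dict(sh=base,elbow=el+x[4]*c[:,4],wrist=el+x[4]*c[:,4]+x[5]*c[:,5]+x[2]*c[:,2],tcp=c@x)
if __name__=="__main__":
    np.set_printoptions(precision=3,suppress=True)
    print(sol()); [print(chain(q)) for q,_ in D]
E
python3 fk.py
```

```text
(np.float64(0.03879837679561374), (-1, -1, 1), array([-0.165,  0.491,  0.474,  0.007, -0.011, -0.043]))
{'sh': array([-0.   , -0.   , -0.165]), 'elbow': array([ 0.062, -0.137,  0.302]), 'wrist': array([ 0.285, -0.553,  0.239]), 'tcp': array([ 0.286, -0.552,  0.232])}
{'sh': array([-0.   , -0.   , -0.165]), 'elbow': array([ 0.01 , -0.014,  0.326]), 'wrist': array([ 0.478, -0.011,  0.24 ]), 'tcp': array([ 0.478, -0.01 ,  0.233])}
{'sh': array([-0.   , -0.   , -0.165]), 'elbow': array([ 0.065, -0.034,  0.32 ]), 'wrist': array([0.511, 0.127, 0.278]), 'tcp': array([0.511, 0.129, 0.271])}
{'sh': array([-0.   , -0.   , -0.165]), 'elbow': array([ 0.297, -0.112,  0.21 ]), 'wrist': array([0.739, 0.019, 0.33 ]), 'tcp': array([0.736, 0.025, 0.326])}
{'sh': array([-0.   , -0.   , -0.165]), 'elbow': array([ 0.307, -0.131,  0.195]), 'wrist': array([0.742, 0.011, 0.326]), 'tcp': array([0.738, 0.017, 0.324])}
```

```bash
python3 - <<'E'
import numpy as np, itertools
from fk import *
np.set_printoptions(precision=3,suppress=True)
for s in itertools.product([-1,1],repeat=6):
    def fr(q):
        A=rz(s[0]*q[0])@ry(q[1]); B=A@rz(s[1]*q[2]); C=B@ry(s[3]*q[3]); E=C@rz(s[2]*q[4])@ry(s[4]*q[5]); return A,B,C,E
    d=[fr(q)[3][:,2] for q,_ in D]
    if s[5]==1 and max(abs(v[2]+1) for v in d)<.05:
        M=[];
        for q,_ in D:
            A,B,C,E=fr(q); M.append(np.c_[[0,0,1.],A[:,2],C[:,2],B[:,0],C[:,0],E[:,0],C[:,1],E[:,1],A[:,1]])
        for n in(3,5,6,9):
            Mn=np.vstack(M)[:,:n];b=np.hstack([p for _,p in D]);x=np.linalg.lstsq(Mn,b,rcond=1e-6)[0]
            print(s,n,np.abs(Mn@x-b).max(),x)
E
```

```text
(-1, -1, -1, 1, 1, 1) 3 0.03902494906972413 [-0.144  0.507  0.463]
(-1, -1, -1, 1, 1, 1) 5 0.03880904334108387 [-0.158  0.483  0.477 -0.011 -0.037]
(-1, -1, -1, 1, 1, 1) 6 0.03901961912274465 [-0.187  0.525  0.559  0.066 -0.055  0.166]
(-1, -1, -1, 1, 1, 1) 9 0.0006464878802167617 [-0.085  0.449  0.49  -0.001 -0.    -0.    -0.024 -0.    -0.021]
(-1, 1, 1, 1, 1, 1) 3 0.4185262977735379 [-0.605  1.004  0.057]
(-1, 1, 1, 1, 1, 1) 5 0.3636965203636865 [-0.821  0.627  0.426 -0.331 -0.539]
(-1, 1, 1, 1, 1, 1) 6 0.35000020872200294 [-1.279  1.284  1.695  0.882 -0.813  2.591]
(-1, 1, 1, 1, 1, 1) 9 0.1977824642684517 [-0.788  1.025  4.219  0.785 -1.239  4.896  2.075 -2.046  0.193]
(1, -1, -1, 1, 1, 1) 3 0.7584468152574438 [-0.53   0.91  -0.094]
(1, -1, -1, 1, 1, 1) 5 0.7429481499049384 [-0.63   0.702  0.396 -0.499 -0.206]
(1, -1, -1, 1, 1, 1) 6 0.7586990204736958 [-0.756  0.884  0.747 -0.164 -0.282  0.717]
(1, -1, -1, 1, 1, 1) 9 0.08305765054581221 [ 0.37  -0.077 -3.024 -0.638  0.959 -3.31   2.025 -3.424  1.052]
(1, 1, 1, 1, 1, 1) 3 0.9333588554909302 [-0.14   0.488  0.25 ]
(1, 1, 1, 1, 1, 1) 5 0.8935001909446207 [-0.08   0.561  0.435 -0.22   0.184]
(1, 1, 1, 1, 1, 1) 6 0.8575769602194249 [ 0.163  0.212 -0.24  -0.865  0.33  -1.379]
(1, 1, 1, 1, 1, 1) 9 0.11702041407869104 [-0.32   0.67   3.156  0.476 -0.797  4.432  1.649 -0.243 -1.847]
```

Call:
step_arm(increments=[[0.085,0.0013,0.0048,-0.02,0],[0.085,0,0,-0.03,0],[0.085,0,0,-0.03,0],[0.085,0,0,-0.03,0],[0.085,0,0,-0.03,0],[0.085,0,0,-0.03,0],[0.085,0,0,-0.03,0],[0.085,0,0,-0.03,0],[0.085,0,0,-0.03,0],[0.085,0,0,-0.025,0],[0.085,0,0,-0.015,0],[0.085,0,0,0,0]])

```text
clock: 12.82
position: [0.7347, 0.0289, 0.0238]
ee_rot: [-0.43, 0.563, 0.431, 0.559]
ft_force: [0.3, 0.0, -0.6]
grip_width: 0.994
```

```bash
python3 - <<'E'
from h import *
st(); p=camera("scene"); save(p,"g")
E
```

```text
t 12.82 q [ 0.456  0.956 -0.968  1.274  0.773  1.298  2.377] tester [0.2244 0.0137 0.0238] yaw 165.0 down [-0.005 -0.001 -1.   ] F [ 0.3  0.  -0.6] w 0.99
```

View pics/g.png

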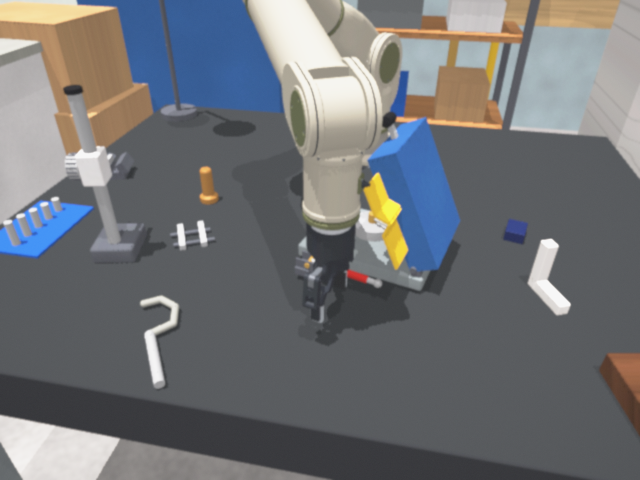

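Call:
step_arm(increments=[[0.085,-0.0097,0.0026,0,0],[0.085,-0.0097,0.0026,0,0],[0.085,0,0,0,0],[0.085,-0.0019,0.0005,0,0],[0.085,-0.0019,0.0005,0,0],[0.085,0,0,0,0]])

```text
clock: 13.37
position: [0.7137, 0.0357, 0.0284]
ee_rot: [-0.431, 0.561, 0.43, 0.561]
ft_force: [-0.3, 0.1, -0.6]
grip_width: 0.997
```

Call:
step_arm(increments=[[0.085,-0.0019,0.0005,0,0],[0.085,0,0,0,0]])

```text
clock: 13.53
position: [0.7113, 0.0363, 0.0276]
ee_rot: [-0.431, 0.561, 0.431, 0.561]
ft_force: [0.2, -0.9, 0.4]
grip_width: 0.998
```

Call:
step_arm(increments=[[0.085,-0.0019,0.0005,0,0],[0.085,0,0,0,0]])

```text
clock: 13.7
position: [0.7092, 0.0369, 0.0275]
ee_rot: [-0.431, 0.561, 0.431, 0.561]
ft_force: [-0.9, -0.6, -0.2]
grip_width: 0.994
```

```bash
python3 - <<'E'
from h import *
st()
E
```

```text
t 13.7 q [ 0.488  0.912 -0.987  1.361  0.763  1.267  2.343] tester [0.1977 0.0148 0.0275] yaw 165.1 down [-0.  0. -1.] F [-0.9 -0.6 -0.2] w 0.99
```

Call:
step_arm(increments=[[0.085,-0.0029,-0.0042,0,0],[0.085,0,0,0,0]])

```text
clock: 13.87
position: [0.7062, 0.0316, 0.0274]
ee_rot: [-0.431, 0.561, 0.431, 0.561]
ft_force: [0.2, -1.4, 0.3]
grip_width: 0.993
```

Call:
step_arm(increments=[[0.085,-0.0019,0.0005,0,0],[0.085,0,0,0,0]])

```text
clock: 14.03
position: [0.7043, 0.033, 0.0275]
ee_rot: [-0.431, 0.561, 0.431, 0.561]
ft_force: [-0.3, -0.3, -0.1]
grip_width: 0.993
```

```bash
python3 - <<'E'
from h import *
st(); p=camera("wrist"); save(p,"i")
E
```

```text
t 14.03 q [ 0.501  0.905 -0.99   1.378  0.761  1.261  2.344] tester [0.194  0.0098 0.0275] yaw 165.1 down [-0.  0. -1.] F [-0.3 -0.3 -0.1] w 0.99
```

View pics/i.png

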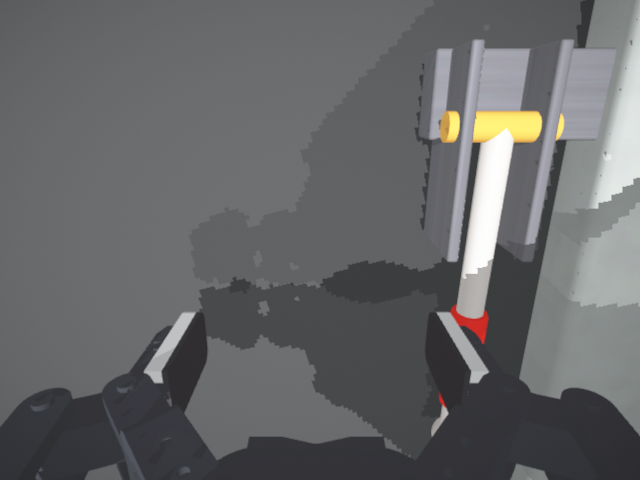

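Call:
step_arm(increments=[[0.085,0.0058,-0.0016,0,0],[0.085,0,0,-0.01,0],[0.085,0,0,-0.0075,0],[0.085,-0.0039,0.001,0,0],[0.085,0,0,0,0],[0.085,0,0,0,0]])

```text
clock: 14.58
position: [0.7068, 0.0317, 0.0097]
ee_rot: [-0.431, 0.561, 0.43, 0.561]
ft_force: [4.9, -2.0, -0.9]
grip_width: 0.994
```

Call:
step_arm(increments=[[0.085,-0.0019,0.0005,0,0],[0.085,0,0,0,0]])

```text
clock: 14.75
position: [0.7067, 0.0317, 0.0108]
ee_rot: [-0.432, 0.56, 0.429, 0.562]
ft_force: [10.3, -3.0, -0.5]
grip_width: 0.995
```

Call:
step_arm(increments=[[0.085,-0.0019,0.0005,0,0],[0.085,0,0,0,0]])

```text
clock: 14.92
position: [0.7065, 0.0317, 0.0116]
ee_rot: [-0.432, 0.559, 0.428, 0.563]
ft_force: [17.0, -4.2, -1.1]
grip_width: 0.995
```

```bash
python3 - <<'E'
from h import *
st()
E
```

```text
t 14.92 q [ 0.499  0.919 -0.979  1.388  0.778  1.231  2.334] tester [0.1964 0.009  0.0116] yaw 164.9 down [ 0.008 -0.001 -1.   ] F [17.  -4.2 -1.1] w 1.0
```

Call:
step_arm(increments=[[0.085,0,0,0.003,0],[0.085,0,-0.0001,0.003,0],[0.085,0,-0.0003,0.003,0],[0.085,0,-0.0004,0.003,0],[0.085,0,0,0,0]])

```text
clock: 15.33
position: [0.7061, 0.0303, 0.0238]
ee_rot: [-0.432, 0.56, 0.428, 0.563]
ft_force: [15.4, -4.9, -1.2]
grip_width: 0.992
```

```bash
cat >> h.py <<'E'
def rod(n="scene"):
    p=camera(n); hsv=cv2.cvtColor(p["color"],cv2.COLOR_RGB2HSV)
    r=((hsv[...,0]<6)|(hsv[...,0]>174))&(hsv[...,1]>140)
    W=tf(world(p,np.argwhere(r))); W=W[(abs(W[:,0]-.137)<.015)&(W[:,1]>-.03)&(W[:,1]<.08)&(W[:,2]>.015)&(W[:,2]<.2)]
    if len(W)<10: print("few red",len(W)); return p
    a=np.arctan2(W[:,2]-.038,W[:,1]+.065)
    print("red",n,len(W),"theta med",np.median(a).round(3),"centroid",W.mean(0).round(4),"r",np.hypot(W[:,2]-.038,W[:,1]+.065).min().round(3),np.hypot(W[:,2]-.038,W[:,1]+.065).max().round(3))
    return p
E
python3 - <<'E'
from h import *
st(); rod(); rod("wrist")
E
```

```text
t 15.33 q [ 0.504  0.906 -0.987  1.383  0.768  1.249  2.34 ] tester [0.1964 0.0076 0.0238] yaw 164.9 down [ 0.007 -0.002 -1.   ] F [15.4 -4.9 -1.2] w 0.99
red scene 103 theta med 0.203 centroid [0.138  0.0306 0.0571] r 0.083 0.112
red wrist 650 theta med 0.256 centroid [0.1345 0.0056 0.0561] r 0.069 0.081
```

Call:
step_arm(increments=[[0.085,-0.0002,-0.0009,0.0043,0],[0.085,-0.0003,-0.0011,0.0043,0],[0.085,-0.0004,-0.0013,0.0042,0],[0.085,-0.0004,-0.0015,0.0041,0],[0.085,0,0,0,0]])

```text
clock: 15.85
position: [0.7047, 0.0254, 0.0408]
ee_rot: [-0.432, 0.56, 0.428, 0.563]
ft_force: [14.5, -5.0, -0.5]
grip_width: 0.999
```

Call:
step_arm(increments=[[0.085,-0.0005,-0.0018,0.004,0],[0.085,-0.0005,-0.002,0.0039,0],[0.085,-0.0006,-0.0023,0.0038,0],[0.085,0,0,0,0]])

```text
clock: 16.18
position: [0.703, 0.0193, 0.0524]
ee_rot: [-0.432, 0.56, 0.428, 0.563]
ft_force: [15.1, -4.0, -0.4]
grip_width: 0.997
```

```bash
python3 - <<'E'
from h import *
st(); rod(); p=rod("wrist")
E
```

```text
t 16.18 q [ 0.531  0.872 -1.007  1.377  0.744  1.284  2.365] tester [ 0.1963 -0.0038  0.0524] yaw 164.9 down [ 0.007 -0.001 -1.   ] F [15.1 -4.  -0.4] w 1.0
red scene 88 theta med 0.585 centroid [0.1388 0.0177 0.0922] r 0.085 0.115
red wrist 892 theta med 0.638 centroid [0.134  0.0016 0.087 ] r 0.07 0.113
```

Call:
step_arm(increments=[[0.085,-0.0008,-0.0029,0.0042,0],[0.085,-0.0009,-0.0032,0.004,0],[0.085,-0.0009,-0.0035,0.0037,0],[0.085,0,0,0,0],[0.085,0,0,0,0]])

```text
clock: 16.7
position: [0.7004, 0.0101, 0.0641]
ee_rot: [-0.432, 0.56, 0.428, 0.563]
ft_force: [15.3, -4.6, 0.1]
grip_width: 0.994
```

```bash
python3 - <<'E'
from h import *
st(); p=rod(); save(p,"j"); 
c=p["color"][200:320,280:460]; cv2.imwrite("pics/j.png",cv2.resize(c,None,fx=4,fy=4,interpolation=cv2.INTER_CUBIC)[:,:,::-1])
c=cloud(p,"rod_tip")
if c: print(c[0],c[1])
E
```

```text
t 16.7 q [ 0.552  0.857 -1.017  1.378  0.734  1.297  2.382] tester [ 0.1962 -0.0134  0.0641] yaw 164.9 down [ 0.007 -0.001 -1.   ] F [15.3 -4.6  0.1] w 0.99
red scene 82 theta med 0.757 centroid [0.1394 0.0067 0.1057] r 0.084 0.114
0.82 [237.4, 353.8]
```

View pics/j.png

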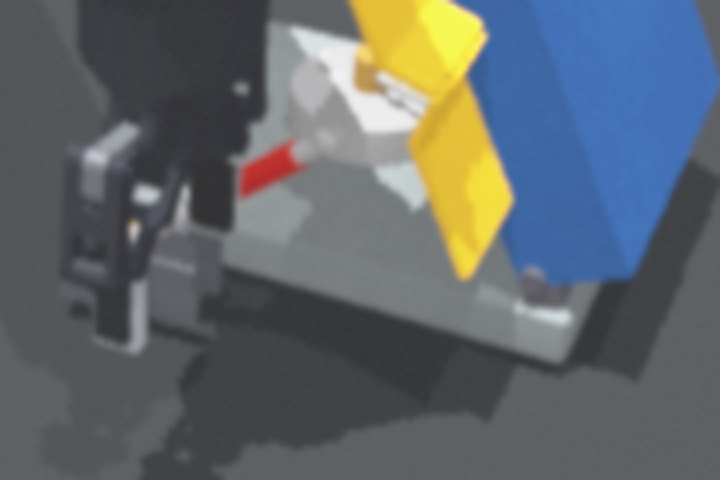

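```bash
cat >> h.py <<'E'
def ray(p,rc,xp=.135):
    r,c=rc; o=p["cam_to_world"][:3,3]; d=p["cam_to_world"][:3,:3]@np.array([(c-p["cx"])/p["fx"],-(r-p["cy"])/p["fy"],-1])
    a=tf(o)[0]; b=tf(o+d)[0]-a; return a+b*(xp-a[0])/b[0]
def rodray():
    p=camera("scene"); hsv=cv2.cvtColor(p["color"],cv2.COLOR_RGB2HSV)
    r=((hsv[...,0]<6)|(hsv[...,0]>174))&(hsv[...,1]>140)
    P=np.array([ray(p,i) for i in np.argwhere(r)]); P=P[(P[:,1]>-.05)&(P[:,1]<.08)&(P[:,2]>.02)&(P[:,2]<.2)]
    th=np.arctan2(P[:,2]-.038,P[:,1]+.065); print("sleeve ray n",len(P),"theta",np.median(th).round(3),P.mean(0).round(4))
    return p
E
python3 - <<'E'
from h import *
p=rodray()
b=ray(p,(234.3,361.3)); print(b,np.arctan2(b[2]-.038,b[1]+.065),np.hypot(b[2]-.038,b[1]+.065))
g=p["color"][222:248,350:372].astype(int); print(g.min(2)[::2,::2])
E
```

```text
sleeve ray n 82 theta 0.743 [0.135  0.0049 0.1024]
[0.135      0.03147617 0.12693127] 0.7447269735752864 0.1312113664294194
[[147 155 179 182 181 181 170 179 231 213 133]
 [148 143 171 181 180 176 152 147 196 234 232]
 [148 137 152 175 177 163 146 147 159 228 236]
 [144 135 143 153 162 149 147 147 149 185 234]
 [144 134 143 146 148 148 147 148 148 153 219]
 [146 136 143 146 150 160 154 154 150 150 179]
 [148 143 139 152 151 169 168 158 153 152 155]
 [116 108 160 165 154 158 164 155 151 152 154]
 [ 51  98 159 159 150 141 145 148 149 151 151]
 [ 45  62 124 130 128 120 122 128 135 141 145]
 [ 44  53  82 108 118 118 118 118 117 120 120]
 [ 79 104 120 119 118 118 117 118 117 118 118]
 [135 121 117 120 119 118 117 118 117 118 117]]
```

Call:
step_arm(increments=[[0.085,-0.0005,-0.002,0.0021,0],[0.085,0,0,0,0],[0.085,0.004,-0.001,0,0],[0.085,0.0097,-0.0026,0,0],[0.085,0.0193,-0.0052,0,0],[0.085,0,0,0,0]])

```text
clock: 17.35
position: [0.7311, 0.0004, 0.0642]
ee_rot: [-0.43, 0.561, 0.43, 0.561]
ft_force: [2.2, -0.3, 0.6]
grip_width: 0.992
```

```bash
python3 - <<'E'
from h import *
st(); rod(); p=rodray()
c=p["color"][200:320,280:460]; cv2.imwrite("pics/k.png",cv2.resize(c,None,fx=4,fy=4,interpolation=cv2.INTER_CUBIC)[:,:,::-1])
E
```

```text
t 17.35 q [ 0.51   0.908 -0.994  1.269  0.746  1.342  2.425] tester [ 0.2283 -0.0148  0.0642] yaw 165.0 down [-0. -0. -1.] F [ 2.2 -0.3  0.6] w 0.99
red scene 119 theta med 0.796 centroid [ 1.393e-01 -1.000e-04  1.039e-01] r 0.072 0.114
sleeve ray n 118 theta 0.782 [ 0.135  -0.002   0.1006]
```

View pics/k.png

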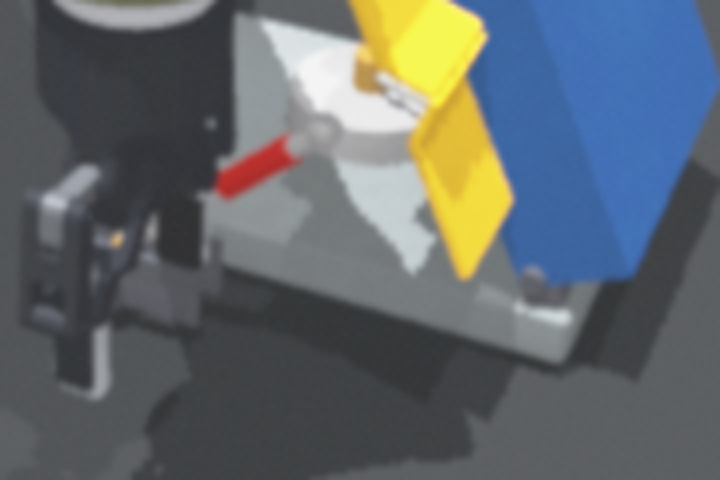

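Call:
step_arm(increments=[[0.085,0,0,0.02,0],[0.085,0,0,0.03,0],[0.085,0,0,0.03,0],[0.085,0,0,0.03,0],[0.085,0,0,0.03,0],[0.085,0,0,0.03,0],[0.085,0,0,0.03,0],[0.085,0,0,0.03,0],[0.085,0,0,0.03,-0.1],[0.085,0,0,0.02,-0.1],[0.085,0,0,0,-0.1],[0.085,0,0,0,-0.1]])

```text
clock: 18.45
position: [0.7292, 0.0028, 0.3463]
ee_rot: [-0.31, 0.635, 0.31, 0.636]
ft_force: [-0.3, 0.2, -1.0]
grip_width: 0.995
```

Call:
step_arm(increments=[[0.085,0,0,0,-0.11],[0.085,0,0,0,-0.11],[0.085,0,0,0,-0.11],[0.085,0,0,0,-0.11],[0.085,0,0,0,-0.11],[0.085,0,0,0,-0.11],[0.085,0,0,0,-0.11],[0.085,0,0,0,-0.11],[0.085,0,0,0,-0.11],[0.085,0,0,0,-0.11],[0.085,0,0,0,-0.11],[0.085,0,0,0,-0.11]])

```text
clock: 19.45
position: [0.7289, 0.0023, 0.3443]
ee_rot: [0.145, 0.692, -0.145, 0.692]
ft_force: [-0.1, 0.7, 0.4]
grip_width: 0.996
```

Call:
step_arm(increments=[[0.05,-0.0176,0.008,0,-0.118],[0.05,-0.0176,0.008,0,-0.118],[0.05,-0.0176,0.008,0,-0.118],[0.05,-0.0176,0.008,0,-0.118],[0.05,-0.0176,0.008,0,-0.118],[0.05,-0.0176,0.008,0,-0.118],[0.05,-0.0176,0.008,0,-0.118],[0.05,-0.0176,0.008,0,-0.118],[0.05,-0.0176,0.008,0,-0.118],[0.05,-0.0176,0.008,0,-0.118],[0.05,-0.0176,0.008,0,-0.118],[0.05,-0.0176,0.008,0,-0.118]])

```text
clock: 20.45
position: [0.5164, 0.0982, 0.3439]
ee_rot: [-0.56, -0.431, 0.561, -0.431]
ft_force: [-0.6, 0.1, 0.3]
grip_width: 0.585
```

Call:
step_arm(increments=[[0.05,0,0,0,0],[0.05,0,0,0,0]])

```text
clock: 20.62
position: [0.5173, 0.0981, 0.3447]
ee_rot: [-0.559, -0.433, 0.559, -0.434]
ft_force: [0.7, 0.4, -0.3]
grip_width: 0.589
```

```bash
python3 - <<'E'
from h import *
st(); print(monitor.get_obs()["position"]); rodray()
p=camera("wrist"); g=p["color"].astype(int); z=p["range_z"]
W=tf(world(p,np.argwhere((z>0)&(g.max(2)<70))))
k=(abs(W[:,0])<.03)&(abs(W[:,1]-.023)<.025)&(abs(W[:,2]-.29)<.015); print(k.sum(),W[k].mean(0),W[k].min(0),W[k].max(0))
save(p,"l")
E
```

```text
t 20.62 q [ 0.408  0.138 -0.756  1.495  0.096  1.545 -0.597] tester [-0.0035  0.0242  0.3447] yaw -14.5 down [ 0.    -0.002 -1.   ] F [ 0.7  0.4 -0.3] w 0.59
[0.51727122 0.09806336 0.34465478]
sleeve ray n 103 theta 0.782 [ 0.135  -0.0019  0.1006]
1515 [-0.00057259  0.02289342  0.29283333] [-0.01425332  0.01021402  0.28276095] [0.01449531 0.03047421 0.29744035]
```

Call:
step_arm(increments=[[0.05,0.0026,-0.0018,-0.0175,0],[0.05,0,0,-0.02,0],[0.05,0,0,-0.02,0],[0.05,0,0,-0.02,0],[0.05,0,0,0,0],[0.05,0,0,0,0]])

```text
clock: 21.22
position: [0.521, 0.0951, 0.2665]
ee_rot: [-0.559, -0.433, 0.56, -0.432]
ft_force: [-0.3, 0.9, 0.1]
grip_width: 0.587
```

Call:
step_arm(increments=[[0.02,0,0,0,0],[0.02,0,0,0,0],[0.02,0,0,0,0],[0.02,0,0,0,0],[0.02,0,0,0,0],[0.02,0,0,0,0]], force=60)

```text
clock: 21.72
position: [0.5191, 0.0962, 0.2688]
ee_rot: [-0.558, -0.433, 0.56, -0.432]
ft_force: [-17.9, -1.7, 11.8]
grip_width: 0.337
```

```bash
python3 - <<'E'
from h import *
st(); a=arc(1.134,.76,15);print(a); print(arc(.76,.69,7))
E
```

```text
t 21.72 q [ 0.409  0.169 -0.753  1.624  0.117  1.399 -0.611] tester [-0.0012  0.0228  0.2688] yaw -14.5 down [-0.004 -0.001 -1.   ] F [-17.9  -1.7  11.8] w 0.34
[[-0.0015, -0.0057, -0.0025], [-0.0015, -0.0056, -0.0026], [-0.0015, -0.0055, -0.0028], [-0.0015, -0.0055, -0.0029], [-0.0014, -0.0054, -0.0031], [-0.0014, -0.0053, -0.0032], [-0.0014, -0.0052, -0.0033], [-0.0014, -0.0052, -0.0035], [-0.0014, -0.0051, -0.0036], [-0.0013, -0.005, -0.0037], [-0.0013, -0.0049, -0.0039], [-0.0013, -0.0048, -0.004], [-0.0013, -0.0047, -0.0041], [-0.0012, -0.0046, -0.0042], [-0.0012, -0.0045, -0.0043]]
[[-0.0005, -0.0018, -0.0018], [-0.0005, -0.0018, -0.0018], [-0.0005, -0.0017, -0.0018], [-0.0005, -0.0017, -0.0018], [-0.0005, -0.0017, -0.0018], [-0.0005, -0.0017, -0.0019], [-0.0004, -0.0017, -0.0019]]
```

Call:
step_arm(increments=[[0.02,-0.0025,-0.0054,-0.0025,0],[0.02,-0.0025,-0.0053,-0.0026,0],[0.02,-0.0015,-0.0055,-0.0028,0],[0.02,-0.0015,-0.0055,-0.0029,0],[0.02,-0.0014,-0.0054,-0.0031,0],[0.02,-0.0014,-0.0053,-0.0032,0],[0.02,-0.0014,-0.0052,-0.0033,0],[0.02,-0.0014,-0.0052,-0.0035,0]])

```text
clock: 22.38
position: [0.5077, 0.053, 0.2452]
ee_rot: [0.56, 0.432, -0.559, 0.433]
ft_force: [-7.1, -0.2, 8.3]
grip_width: 0.339
```

Call:
step_arm(increments=[[0.02,-0.0014,-0.0051,-0.0036,0],[0.02,-0.0013,-0.005,-0.0037,0],[0.02,-0.0013,-0.0049,-0.0039,0],[0.02,-0.0013,-0.0048,-0.004,0],[0.02,-0.0013,-0.0047,-0.0041,0],[0.02,-0.0012,-0.0046,-0.0042,0],[0.02,-0.0012,-0.0045,-0.0043,0],[0.02,0,0,0,0]])

```text
clock: 23.05
position: [0.4983, 0.0179, 0.2162]
ee_rot: [-0.559, -0.432, 0.56, -0.432]
ft_force: [-5.6, -3.9, 3.3]
grip_width: 0.338
```

```bash
cat >> h.py <<'E'
def phi():
    t=tf(monitor.get_obs()["position"])[0];y,z=.12-t[1],t[2]+.019-.05
    print("phi",(np.arctan2(z,y)-np.arctan2(12,255)).round(4),np.hypot(y,z).round(4))
E
python3 - <<'E'
from h import *
st(); phi(); p=rodray()
c=p["color"][160:300,280:460]; cv2.imwrite("pics/m.png",cv2.resize(c,None,fx=4,fy=4,interpolation=cv2.INTER_CUBIC)[:,:,::-1])
E
```

```text
t 23.05 q [ 0.529  0.116 -0.695  1.778  0.078  1.276 -0.443] tester [-0.0011 -0.0582  0.2162] yaw -14.7 down [-0.    -0.001 -1.   ] F [-5.6 -3.9  3.3] w 0.34
phi 0.7577 0.257
sleeve ray n 106 theta 0.782 [ 0.135  -0.0025  0.1001]
```

View pics/m.png

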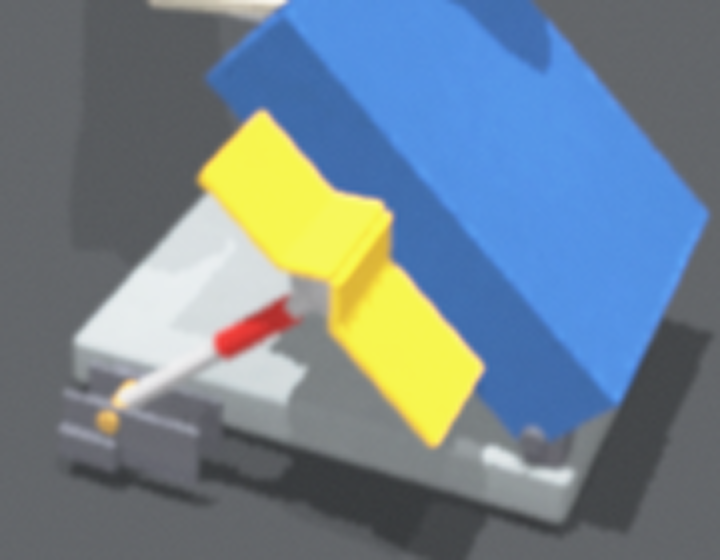

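Call:
step_arm(increments=[[0.02,-0.0005,-0.0018,-0.0018,0],[0.02,-0.0005,-0.0018,-0.0018,0],[0.02,-0.0005,-0.0017,-0.0018,0],[0.02,-0.0005,-0.0017,-0.0018,0],[0.02,0,0,0,0]])

```text
clock: 23.52
position: [0.4971, 0.0132, 0.2114]
ee_rot: [0.56, 0.432, -0.559, 0.433]
ft_force: [-10.6, 1.9, 18.3]
grip_width: 0.344
```

Call:
step_arm(increments=[[0.02,-0.0005,-0.0017,-0.0018,0],[0.02,-0.0005,-0.0017,-0.0019,0],[0.02,0,0,0,0],[0.02,0,0,0,0]])

```text
clock: 23.85
position: [0.4968, 0.0114, 0.2093]
ee_rot: [0.56, 0.432, -0.558, 0.434]
ft_force: [-15.9, 6.3, 32.2]
grip_width: 0.34
```

```bash
python3 - <<'E'
from h import *
st(); phi(); p=rodray()
E
```

```text
t 23.85 q [ 0.54   0.113 -0.691  1.795  0.075  1.256 -0.423] tester [-0.0009 -0.0648  0.2093] yaw -14.5 down [ 0.004  0.001 -1.   ] F [-15.9   6.3  32.2] w 0.34
phi 0.7204 0.2568
sleeve ray n 107 theta 0.787 [ 0.135  -0.0024  0.1009]
```

```bash
cat >> h.py <<'E'
def hood(n):
    p=camera(n); hsv=cv2.cvtColor(p["color"],cv2.COLOR_RGB2HSV)
    b=(hsv[...,0]>95)&(hsv[...,0]<125)&(hsv[...,1]>110)
    W=tf(world(p,np.argwhere(b))); W=W[(abs(W[:,0])<.08)&(W[:,1]>-.12)&(W[:,1]<.17)&(W[:,2]>.06)&(W[:,2]<.32)]
    for f in np.arange(.62,.80,.01):
        pass
    # top face: distance 45 mm above hinge plane
    F=np.arange(.6,.85,.002); s=[np.sum(abs((W[:,1]-.12)*np.sin(f)+(W[:,2]-.05)*np.cos(f)-.045)<.003) for f in F]
    k=abs((W[:,1]-.12)*np.sin(F[np.argmax(s)])+(W[:,2]-.05)*np.cos(F[np.argmax(s)])-.045)<.006
    c=np.polyfit(W[k,1],W[k,2],1)
    print(n,"hood phi by offset",F[np.argmax(s)].round(3),"by slope",np.arctan(-c[0]).round(4),k.sum()); return p
E
python3 - <<'E'
from h import *
hood("scene"); p=hood("top")
p=camera("scene"); hsv=cv2.cvtColor(p["color"],cv2.COLOR_RGB2HSV)
y=(hsv[...,0]>22)&(hsv[...,0]<34)&(hsv[...,1]>150)
W=tf(world(p,np.argwhere(y))); W=W[(W[:,0]>.088)&(W[:,0]<.16)&(W[:,1]<.12)&(W[:,1]>-.06)&(W[:,2]>.07)]
f=.7; e=-(W[:,1]-.12)*np.cos(f)+(W[:,2]-.05)*np.sin(f)
k=(e<.1)|(e>.15); c=np.polyfit(W[k,1],W[k,2],1); print("ear slope",np.arctan(-c[0]),len(W))
b=cloud(p,"rod_tip"); print(b and (b[0],b[1],ray(p,b[1])))
E
```

```text
scene hood phi by offset 0.694 by slope 0.7103 5256
top hood phi by offset 0.706 by slope 0.709 2953
ear slope 0.7097298233068752 1896
(0.73, [220.8, 381.5], array([0.135     , 0.06499409, 0.16378009]))
```

Call:
step_arm(increments=[[0.02,0.001,0.002,0.0025,0],[0.02,0.001,0,0,0],[0.02,0,0,0,0]])

```text
clock: 24.35
position: [0.4969, 0.0119, 0.2099]
ee_rot: [-0.559, -0.433, 0.56, -0.433]
ft_force: [-19.6, 1.3, 22.3]
grip_width: 0.339
```

Call:
step_arm(increments=[[0.02,-0.002,0.0005,0.0025,0],[0.02,-0.002,0.0005,0.001,0],[0.02,0,0,0,0]])

```text
clock: 24.6
position: [0.4972, 0.0141, 0.2124]
ee_rot: [0.562, 0.432, -0.556, 0.434]
ft_force: [19.8, 7.2, -14.6]
grip_width: 0.337
```

```bash
python3 - <<'E'
from h import *
st();phi();hood("scene");hood("top");rodray()
E
```

```text
t 24.6 q [ 0.54   0.107 -0.693  1.794  0.07   1.256 -0.424] tester [-0.0012 -0.0621  0.2124] yaw -14.5 down [ 0.01   0.003 -1.   ] F [ 19.8   7.2 -14.6] w 0.34
phi 0.7363 0.2571
scene hood phi by offset 0.708 by slope 0.7256 5246
top hood phi by offset 0.722 by slope 0.7243 2840
sleeve ray n 104 theta 0.794 [ 0.135  -0.0026  0.1014]
```

Call:
step_arm(increments=[[0.02,0.001,-0.001,-0.001,0],[0.02,0.001,-0.001,-0.001,0],[0.02,0,0,0,0],[0.02,0,0,0,0]])

```text
clock: 25.08
position: [0.4967, 0.0118, 0.2099]
ee_rot: [0.56, 0.433, -0.558, 0.433]
ft_force: [2.4, 5.8, -2.6]
grip_width: 0.334
```

```bash
python3 - <<'E'
from h import *
st();phi();hood("scene");hood("top");rodray()
E
```

```text
t 25.08 q [ 0.54   0.113 -0.691  1.794  0.074  1.258 -0.423] tester [-0.0011 -0.0645  0.2099] yaw -14.5 down [ 0.003  0.002 -1.   ] F [ 2.4  5.8 -2.6] w 0.33
phi 0.723 0.257
scene hood phi by offset 0.696 by slope 0.7126 5263
top hood phi by offset 0.708 by slope 0.712 2958
sleeve ray n 104 theta 0.8 [ 0.135  -0.0031  0.1017]
```

Call:
step_arm(increments=[[0.02,0,-0.0008,-0.0008,0],[0.02,0,0,0,0],[0.05,0,0,0,0],[0.05,0,0,0,0],[0.05,0,0,0,0],[0.05,0,0,0,0],[0.05,0,0,0,0]])

```text
clock: 25.82
position: [0.4957, 0.0087, 0.208]
ee_rot: [0.56, 0.432, -0.56, 0.432]
ft_force: [0.3, 0.4, 0.3]
grip_width: 0.587
```

```bash
python3 - <<'E'
from h import *
st();hood("scene");hood("top");rodray()
E
```

```text
t 25.82 q [ 0.542  0.114 -0.688  1.797  0.076  1.257 -0.422] tester [-0.0013 -0.0677  0.208 ] yaw -14.6 down [ 0. -0. -1.] F [0.3 0.4 0.3] w 0.59
scene hood phi by offset 0.692 by slope 0.7101 5273
top hood phi by offset 0.708 by slope 0.7098 3064
sleeve ray n 107 theta 0.801 [ 0.135  -0.0029  0.1022]
```

Hood rests on the rod by itself. Retreat upward and verify.

Call:
step_arm(increments=[[0.05,0,0,0.01,0],[0.05,0,0,0.02,0],[0.05,0,0,0.03,0],[0.05,0,0,0.03,0],[0.05,-0.01,-0.03,0.01,0],[0.05,-0.01,-0.03,0,0],[0.05,-0.01,-0.03,0,0],[0.05,-0.01,-0.03,0,0],[0.05,-0.005,-0.02,0,0],[0.05,0,0,0,0],[0.05,0,0,0,0]])

```text
clock: 26.88
position: [0.4503, -0.1318, 0.3084]
ee_rot: [0.56, 0.432, -0.56, 0.432]
ft_force: [1.1, 1.2, 0.0]
grip_width: 0.588
```

```bash
python3 - <<'E'
from h import *
st();hood("scene");hood("top");p=rodray()
for q in("clamp","square","guide_post","shim_block"):
    c=cloud(p,q); c and print(q,np.median(c[2],0).round(4))
c=p["color"][120:320,260:480]; cv2.imwrite("pics/n.png",cv2.resize(c,None,fx=3,fy=3,interpolation=cv2.INTER_CUBIC)[:,:,::-1])
E
```

```text
t 26.88 q [ 0.73  -0.022 -0.527  1.703 -0.011  1.457 -0.053] tester [-0.0087 -0.2152  0.3084] yaw -14.7 down [ 0.001 -0.    -1.   ] F [1.1 1.2 0. ] w 0.59
scene hood phi by offset 0.694 by slope 0.7105 5274
top hood phi by offset 0.706 by slope 0.7067 4339
sleeve ray n 105 theta 0.801 [ 0.135  -0.003   0.1018]
clamp [ 0.5569 -0.3001  0.0099]
square [0.5841 0.4012 0.022 ]
guide_post [ 0.3974 -0.3229  0.0352]
shim_block [0.4196 0.378  0.022 ]
```

View pics/n.png

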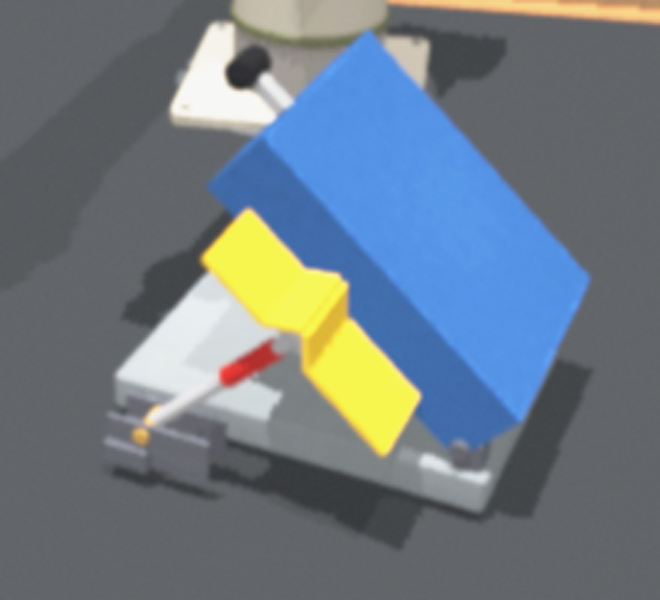

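The hood rests on the rod with the ball in the V groove (about (290,345) in the crop), and the robot is clear of everything.

```bash
python3 -c "
from h import *
print(ticket.hand_in())"
```

```text
the job is handed in; nothing more can be done
None
```

The job is done and handed in at about 27 s. The hood rests on the rod by itself, with the ball in the yellow socket and the gripper well clear.

**What I did**
- I raised the hood by its black handle to the stop, measured at about 1.14 rad, and it stayed up when released.
- The moves allowed no lean, so an upright gripper could not pinch the red sleeve under the open hood. Instead I pressed the back of one finger sideways on the sleeve (about 15 N) and carried the rod up by friction to about 0.79 rad.
- I gripped the handle again and lowered the hood slowly onto the ball. I eased the load off to a few newtons before opening the jaws.

**Last checks**
- **Hood:** after release it stood at 0.69 to 0.71 rad, depending on the measure, against 0.70 nominal, and the reading did not change as the arm backed away.
- **Rod:** it stood at 0.80 rad against 0.805 nominal. It read 0.78 just before seating, and the socket drew it in.
- **Surroundings:** the clamp, square, guide post and shim block were within about 1 mm of where they started. I did not re-measure the fixed height gauge.

**Disagreements**
- The hood angle worked out from the arm's position read about 0.01 rad higher than the cameras.
- While seating I pressed down on the handle with about 32 N for a moment, then overshot slightly upward (about 0.015 rad) while easing off, and lowered the hood again before letting go.

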